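# Load the grommet box on the stringing caddy and lift it level

### The job

Set the grommet box lid up and centred on the orange raised pedestal of the blue carry caddy, its long side in line with the caddy's handle bar, and let go of it while the caddy stands on the shelf. Then take the caddy by its white handle, lift it at least 5 cm clear of the shelf with the box still on its pedestal, and finish while holding it there, still and level; keep the caddy level throughout. Leave the cup, the two shuttlecocks and the shuttle tube where they stand.

Things in the scene. Friction and masses are not known exactly. Their poses are not given: they have to be found in the camera images.
- caddy: Loose blue carry caddy, about 0.5 kg, standing on the grey locker shelf (z = 0). Deck 265 x 116 mm and 8 mm thick, from x = -125 to +140 mm in its own frame, with a rim to 18 mm height. Origin: on the underside, straight under the middle of the handle; its x axis runs along the deck and the handle towards the orange pedestal, z up. At the -x end a fixed yellow and black string reel (centre x = -85 mm, radius 32 mm, top 38 mm above the underside) counterweights the loaded box.
- handle (a point): Centre of the caddy's white handle bar, 78 mm above the caddy's underside. The bar is 80 mm long along the caddy's x, 14 mm wide along its y, 16 mm high (top at 86 mm), on two posts 10 mm thick at x = -35 and +35 mm, so 60 mm are free between them; below the bar is open down to the deck. The loaded caddy balances roughly under it.
- pedestal_top (a point): Centre of the flat top of the orange pedestal fixed to the caddy, 110 mm along the caddy's +x from the handle's middle and 45 mm above the caddy's underside. Top 30 mm along the caddy's x, 36 mm along its y, smaller than the box and without a rim.
- grommet_box: Loose closed plastic box, green with white clip-on lid, about 0.12 kg, 84 mm (its x) x 44 mm (its y) x 30 mm high (z up). Origin: centre of its underside. It belongs on the pedestal with its long side along the caddy's x axis, either way round, overhanging the pedestal equally at both ends; it tips off if more than 15 mm off-centre that way.
- cup: White ceramic cup, rim radius 35 mm, 80 mm high, a bystander. Origin: centre of its underside.
- shuttle_a: White nylon shuttlecock standing on its skirt, cork up, 64 mm across, 84 mm high, a bystander. Origin: centre of its underside.
- shuttle_b: A second such shuttlecock, a bystander. Origin: centre of its underside.
- tube: Yellow shuttle tube with a white twist cap, standing, 70 mm across, 190 mm high, a bystander. Origin: centre of its underside.
Things that resemble listed ones, but are neither listed nor needed, are in the scene too. What is meant by the grommet_box is not black, brown or turquoise, and is the larger of those in its own colour.

How it is judged (in metres and radians):
On the way:
1. the box stands released and at rest on the pedestal, centred within 14 mm and in line with the handle, the caddy still standing on the shelf (distance between grommet_box and pedestal_top below 0.014 m and angle between the x axis of grommet_box and the x axis of caddy, either way round below 0.35 rad and angle between grommet_box's own z axis and vertical below 0.1 rad and contact force between grommet_box and the fingers below 0.1 N and linear speed of grommet_box below 0.03 m/s and height (world z) of caddy below 0.006 m), for 0.2 s.
At the end, for the whole second after the job is handed in: Fingers hold the caddy over 50 mm above the shelf, tilt < 0.12 rad, under 0.03 m/s and 0.15 rad/s, touching no bystander; the box rests on the pedestal, untouched by the robot, centred within 16 mm, long side within 0.4 rad of the caddy's x, tilt < 0.15 rad (height (world z) of caddy above 0.05 m and angle between caddy's own z axis and vertical below 0.12 rad and linear speed of caddy below 0.03 m/s and angular speed of caddy below 0.15 rad/s and contact force between caddy and the fingers above 2 N and distance between grommet_box and pedestal_top below 0.016 m and angle between the x axis of grommet_box and the x axis of caddy, either way round below 0.4 rad and angle between grommet_box's own z axis and vertical below 0.15 rad and contact force between grommet_box and the arm below 0.1 N and contact force between grommet_box and the fingers below 0.1 N and contact force between caddy and cup below 0.1 N and contact force between caddy and shuttle_a below 0.1 N and contact force between caddy and shuttle_b below 0.1 N and contact force between caddy and tube below 0.1 N); the arm keeps its last pose, push and grip.
It fails at once if the caddy is tipped more than 0.3 rad (angle between caddy's own z axis and vertical above 0.3 rad).
It fails at once if the cup is shifted more than 25 mm or tipped (distance of cup from where it was at the start of the episode above 0.025 m or angle between cup's own z axis and vertical above 0.4 rad).
It fails at once if a shuttlecock is shifted more than 25 mm or tipped (distance of any of shuttle_a, shuttle_b from where it was at the start of the episode above 0.025 m or angle between any of shuttle_a, shuttle_b's own z axis and vertical above 0.4 rad).
It fails at once if the shuttle tube is shifted more than 25 mm or tipped (distance of tube from where it was at the start of the episode above 0.025 m or angle between tube's own z axis and vertical above 0.4 rad).
It also fails if it takes over 56 s, if anything falls off the work surface, if the arm or the gripper's body presses on something with over 40 N, if the wrist force passes 120 N, or if a joint passes its speed limit or range.

### The arm

A 6-joint arm with a two-finger parallel gripper is mounted at the origin on the work surface. World frame = base frame: x ahead of the robot, y to its left, z up, the work surface at z = 0. Lengths are in mm, angles in rad, forces in N, time in s.
With the tool pointing down it reaches from about 275 to 1000 mm from the base axis. Payload 8.4 kg.
Tool frame: the origin (TCP) lies on the mounting face of the last link; the fingertips stand 173 mm ahead of it and the grasp point (between the pads) lies 155 mm ahead of it; z points along the fingers, y is the direction in which the jaws open and shut (so a half turn about z gives the same grasp; the last joint's range is limited). The gripper opens to 85 mm and grips with 20 to 120 N. Pads are 22 mm wide; open, the fingers measure 114 mm over their backs; the gripper's body (76 mm by 85 mm) begins 54 mm behind the grasp point. The pads swing forward as they close: fully open they stand 13 mm farther back than shut.
Start: joints at [-0.002, 0.353, 1.633, -0, 1.155, -0.002], TCP at [625.004, -0, 404.681] pointing down, gripper open.
Joint ranges: [-2.63, 2.63], [-0.92, 2.1], [0.06, 2.66], [-1.3, 4.44], [0, 2.69], [-3.02, 3.02]. Speed limits (rad/s): [2.22, 2.22, 2.79, 3.14, 3.14, 3.14].

### API

Orientations are given as [roll, pitch, yaw] about the fixed x, y, z axes, in that order (R = Rz(yaw) Ry(pitch) Rx(roll)).
In Python, from rig import r, grab_frame, spotter gives the robot as it stands.
- The arm moves only by the tool apply_moves, never from a script. Its argument "motion" is text: rows parted by semicolons, each of 5 numbers parted by spaces: the opening, from -1 (shut) to 1 (fully open), then the shift along the tool's x, y, z as a fraction of full scale, then the turn about the tool's z as a fraction of full scale. In form: hand x y z twist; .... A call has 1 to 20 rows; each row is the pose to reach, as a shift and turn from the pose commanded when the call began, along the tool's axes at that moment, turning the shorter way round; what a row does not reach only later rows make up. Full scale, the value 1, is 1 m for a shift and pi rad for a turn. A row lasts 1/12 s, in which the tool goes at most 41.7 mm and 7.16 degrees, less where a joint would pass 70% of its speed; a pose out of reach is approached as far as the arm can. A call with a number of a shift or a turn outside -1 to 1 is refused whole. A call with a gripper value outside its range is refused whole. The fingers move at their own pace and stop on an object; "squeeze" is the grip in N (left out, the last holds). Time passes only in rows, so rows that repeat a pose let the fingers close. It gives the time, the measured TCP pose, the force and the opening at its end, in the units of the state.
- r.sense(): the state, without advancing time (a new reading comes with each control period).
- grab_frame(name): name is "scene" or "side" or "wrist"; returns a dict with "img" (400x640x3 uint8, red, green, blue), "fx", "fy", "cx", "cy" (pixels), "R" (3x3) and "t" (3): a world point X has camera coordinates R X + t. Camera axes: x right, y down, z forward; pixel columns grow to the right and rows downward; lengths in mm; the calibration is good to about 2 mm. A picture is of the moment at which its call begins. There is no depth.
- r.sign_off(): hands the job in, once; it reports no verdict.
Trained networks look in the newest picture that a camera, given by its name, has taken for a name from the list of things; names that differ only in an ending like _2 or _b are one class to them, and where a whole thing is asked for, a point or a joint stands for the part that bears it (a point fixed in the world has none). Each returns a list of dicts, best first, with "conf" (0 to 1); they miss things now and then, are a little off and sometimes report something else, mostly with a low value. They report only what shows in the picture. A call takes as long as a camera call. They do not tell look-alikes from the thing itself.
- spotter.boxes_of(query, camera): "point" ([x, y, z] in mm, in world coordinates, good to about 4 mm: the middle of the surface that is visible of it).
- spotter.place_of(query, camera): "point" ([x, y, z] in mm, in world coordinates, good to about 4 mm: a listed point, or the origin of a listed thing).
The state is a dict: "clock": time; "qpos": joint angles; "qvel": joint speeds; "joint_efforts": joint torques, N m; "eef_pos": TCP position; "tcp_rot": TCP orientation; "contact_force": force on the tool from outside, world axes, zero at the start; "wrist_torque": the same for the moment, N m; "opening": opening from 0.0 (shut) to 1.0 (fully open).
Only numpy, scipy, OpenCV 4.12 (cv2) and the standard library are available. Lean on these libraries where they do the work, as an engineer would, in place of code of your own. Each camera call takes 0.05 s, during which the arm holds its last target.

## Working session

There is one attempt and no reset: what is moved stays moved. The work goes in short steps, Python scripts to look and compute and a tool call to move; the robot and the scene stay as the last step left them, time stands still between calls to the robot, and variables do not carry over. Pictures are saved under pics/ and viewed, and the job is handed in when it is done.

Besides the shell and the picture viewer there is one more tool, called after "Emit:" in YAML: its name, and indented under it one key for each argument. apply_moves: Moves the arm, as the interface text tells. Its arguments: {"type":"object","properties":{"motion":{"type":"string"},"squeeze":{"type":"number"}},"required":["motion"]}

```bash
ls; mkdir -p pics; python3 - <<'E'
from rig import r, grab_frame, spotter
import cv2
s=r.sense(); print(s)
for n in ["scene","side","wrist"]:
    f=grab_frame(n); cv2.imwrite(f"pics/{n}0.png",f["img"][:,:,::-1]); print(n,f["fx"],f["cx"],f["cy"],f["R"],f["t"])
for n in ["scene","side"]:
    for q in ["caddy","handle","pedestal_top","grommet_box","cup","shuttle_a","tube"]:
        print(n,q,[(round(d["conf"],2),[round(float(v)) for v in d["point"]]) for d in spotter.place_of(q,n)])
E
```

```text
pics
{'clock': 0.0, 'qpos': array([-2.38859235e-03,  3.53688223e-01,  1.63413934e+00, -5.89287861e-06,
        1.15520391e+00, -2.39618842e-03]), 'qvel': array([ 0.00026019,  0.00059428, -0.00073294, -0.00116712,  0.00019924,
        0.00061691]), 'joint_efforts': array([-2.03471049e-03, -6.05236173e+01, -3.42063046e+01, -2.62302356e-04,
        9.48130677e-03,  3.61521288e-06]), 'eef_pos': array([6.24766313e+02, 6.77666081e-03, 4.03934250e+02]), 'tcp_rot': array([-3.14015383e+00,  1.94014083e-06,  1.57080631e+00]), 'contact_force': array([-0.27420833,  0.24562785, -0.27830766]), 'wrist_torque': array([ 0.03519243,  0.05396179, -0.02817664]), 'opening': 1.001915227341118}
scene 392.27283856008523 318.8062380537409 203.49823458027734 [[ 0.14918272  0.98873996 -0.01173891]
 [ 0.84188874 -0.13323428 -0.52294549]
 [-0.51862113  0.06813158 -0.85228529]] [ -20.13567344 -464.70083567 1129.20863323]
side 366.4363215781855 324.9037221793511 194.42490357696025 [[ 0.71321673 -0.70093722  0.00298538]
 [-0.36153914 -0.37151499 -0.85514096]
 [ 0.60050924  0.60882151 -0.51838694]] [-448.19201109  2
[... 378 characters left out ...]
 [(0.78, [618, 207, 46])]
scene grommet_box [(0.98, [430, -227, -3]), (0.91, [646, -159, -1]), (0.78, [546, -356, 0]), (0.65, [536, -230, 3]), (0.64, [636, -283, 2])]
scene cup [(0.95, [458, 3, 2])]
scene shuttle_a [(0.65, [724, 55, -3]), (0.56, [587, -7, -1])]
scene tube [(0.56, [766, -70, -7])]
side caddy [(0.95, [507, 230, 0])]
side handle [(0.62, [513, 229, 76])]
side pedestal_top [(0.71, [617, 206, 44]), (0.66, [454, -1, 3])]
side grommet_box [(0.94, [546, -360, -2]), (0.84, [428, -226, 1]), (0.78, [639, -282, -1]), (0.76, [535, -230, 2]), (0.61, [649, -159, 1])]
side cup [(0.58, [454, 0, 4])]
side shuttle_a [(0.65, [588, -5, 2]), (0.65, [727, 55, -1])]
side tube [(0.84, [767, -72, 1])]
```

View pics/scene0.png

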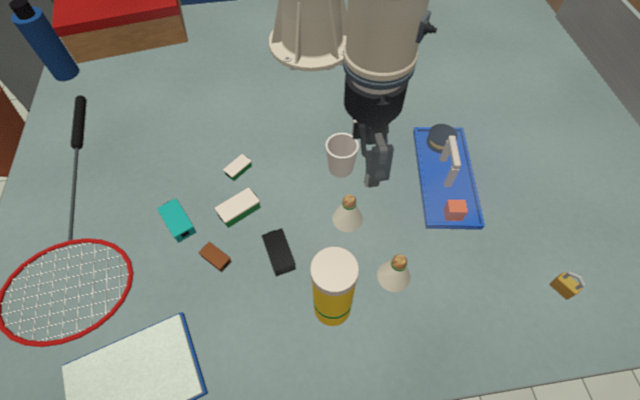

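View pics/side0.png

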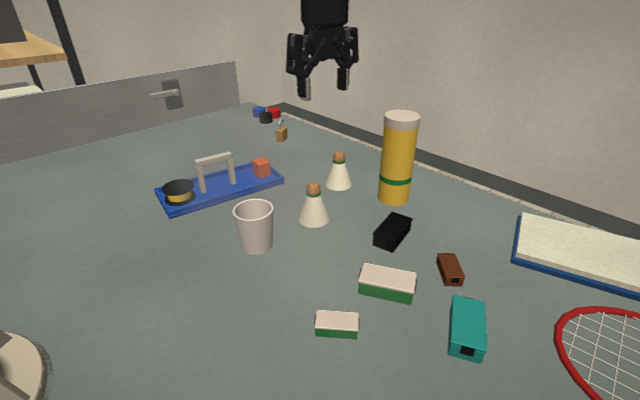

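View pics/wrist0.png

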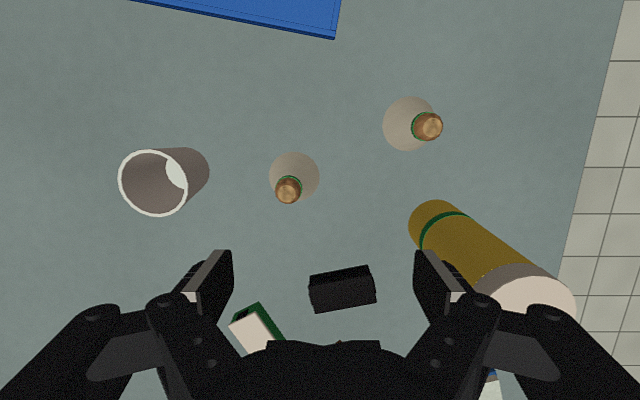

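The scene picture shows the larger green box at about (238,207), with the smaller one at (238,166). The caddy is at (448,178) with its handle at (453,160) and the pedestal at (456,210). I'll measure the outlines next.

```bash
cat > h.py <<'E'
import numpy as np, cv2
from rig import r, grab_frame, spotter
def back(f,uv,z):
    uv=np.atleast_2d(uv).astype(float)
    d=np.c_[(uv[:,0]-f["cx"])/f["fx"],(uv[:,1]-f["cy"])/f["fy"],np.ones(len(uv))]
    R=np.array(f["R"]);t=np.array(f["t"]); C=-R.T@t; D=d@R
    return (C+D*((z-C[2])/D[:,2])[:,None])[:,:2]
def region(m,seed):
    n,l,st,c=cv2.connectedComponentsWithStats(m.astype(np.uint8))
    i=np.argmin([np.hypot(*(c[k]-seed)) if st[k,4]>25 else 1e9 for k in range(n)]); 
    return (l==i)
def rect(f,m,z):
    cs,_=cv2.findContours(m.astype(np.uint8),cv2.RETR_EXTERNAL,cv2.CHAIN_APPROX_NONE)
    c=max(cs,key=cv2.contourArea)[:,0,:]
    p=back(f,c,z).astype(np.float32); return cv2.minAreaRect(p)
def proj(f,X):
    x=np.array(f["R"])@np.array(X)+np.array(f["t"]); return x[0]/x[2]*f["fx"]+f["cx"],x[1]/x[2]*f["fy"]+f["cy"]
def masks(f):
    h=cv2.cvtColor(f["img"],cv2.COLOR_RGB2HSV).astype(int); H,S,V=h[...,0],h[...,1],h[...,2]
    return dict(white=(S<60)&(V>170),blue=(H>105)&(H<125)&(S>130)&(V>60),orange=((H<12)|(H>170))&(S>100)&(V>120))
E
python3 - <<'E'
from h import *
for n in ["scene","side"]:
    f=grab_frame(n); m=masks(f)
    for nm,k,X,z in [("lid","white",(536,-230,30),30),("deck","blue",(510,220,10),18),("ped","orange",(618,207,45),45),("bar","white",(510,229,86),86)]:
        reg=region(m[k],np.array(proj(f,X))); print(n,nm,reg.sum(),rect(f,reg,z))
        if nm=="lid":
            ys,xs=np.nonzero(reg); print(" px",xs.min(),xs.max(),ys.min(),ys.max(), f["img"][ys.mean().astype(int),xs.mean().astype(int)])
    X=proj(f,(510,229,86));print(X)
E
```

```text
scene lid 751 ((534.775146484375, -231.71359252929688), (45.02860641479492, 83.79570770263672), 28.883766174316406)
 px 215 258 187 221 [222 211 196]
scene deck 2522 ((519.948974609375, 223.02313232421875), (114.04791259765625, 270.38470458984375), 80.6645736694336)
scene ped 213 ((618.3997802734375, 206.4121856689453), (34.69700241088867, 28.0349178314209), 80.99879455566406)
scene bar 198 ((510.9439697265625, 226.36749267578125), (13.674826622009277, 76.45484924316406), 79.76105499267578)
(np.float64(455.56865444633513), np.float64(149.63040274383349))
side lid 1120 ((532.530517578125, -232.86473083496094), (44.68988037109375, 82.03279113769531), 28.770545959472656)
 px 358 415 263 292 [212 194 172]
side deck 1417 ((483.695556640625, 210.54896545410156), (137.54502868652344, 214.19322204589844), 76.51658630371094)
side ped 283 ((599.4588012695312, 178.18360900878906), (102.22276306152344, 38.09194564819336), 59.16529083251953)
side bar 104 ((506.1968994140625, 222.41836547851562), (14.283927917480469, 76.42951965332031), 79.42079162597656)
(np.float64(212.5063650308271), np.float64(155.01047032065725))
```

```bash
python3 - <<'E'
import cv2
a=cv2.imread("pics/scene0.png")
cv2.imwrite("pics/z1.png",cv2.resize(a[110:240,400:500],None,fx=4,fy=4,interpolation=0))
b=cv2.imread("pics/side0.png")
cv2.imwrite("pics/z2.png",cv2.resize(b[140:225,150:300],None,fx=5,fy=5,interpolation=0))
E
```

```text
(no output)
```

View pics/z1.png

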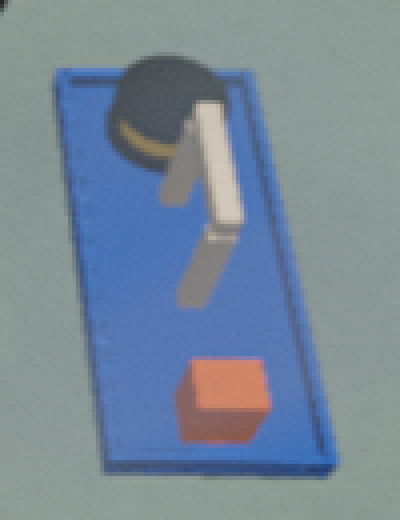

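View pics/z2.png

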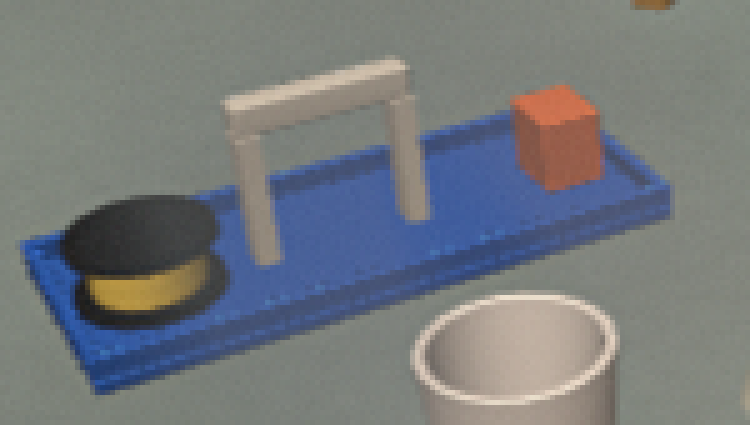

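The caddy's yaw is about -10.2°, with the handle near (511,228) and the pedestal near (618,207). The target box is at about (534.5,-231.5), its long axis at -61.2°, and its measured size of 84×45 matches. I'm moving above the box with the jaws along +28.8°.

Emit:
apply_moves:
  motion: "1 -0.03 -0.011 0.015 -0.03; 1 -0.07 -0.027 0.04 -0.07; 1 -0.11 -0.043 0.06 -0.11; 1 -0.15 -0.059 0.085 -0.15; 1 -0.19 -0.075 0.105 -0.16; 1 -0.22 -0.086 0.12 -0.16; 1 -0.2315 -0.0905 0.125 -0.16; 1 -0.2315 -0.0905 0.125 -0.16; 1 -0.2315 -0.0905 0.125 -0.16; 1 -0.2315 -0.0905 0.125 -0.16; 1 -0.2315 -0.0905 0.125 -0.16"
  squeeze: 40

```text
clock: 1.87
eef_pos: [535.2, -230.8, 280.4]
tcp_rot: [3.141, 0.001, 2.074]
contact_force: [0.7, 0.5, 0.0]
opening: 1.0
```

```bash
python3 - <<'E'
from h import *
s=r.sense();print(s["clock"],s["eef_pos"],s["tcp_rot"],s["qpos"])
f=grab_frame("wrist"); m=masks(f)
cv2.imwrite("pics/w1.png",f["img"][:,:,::-1])
reg=region(m["white"],np.array(proj(f,(534.5,-231.5,30)))); print(reg.sum(),rect(f,reg,30),proj(f,(534.5,-231.5,30)))
E
```

```text
1.8667 [ 535.22749477 -230.77705776  280.39504754] [3.14061901e+00 8.48319320e-04 2.07419794e+00] [-4.09736541e-01  4.33666352e-01  1.82730024e+00  3.27161169e-04
  8.79359547e-01 -9.13347015e-01]
5830 ((533.6823120117188, -230.83560180664062), (42.594932556152344, 81.72816467285156), 28.816638946533203) (np.float64(322.277738531294), np.float64(209.27941077130018))
```

View pics/w1.png

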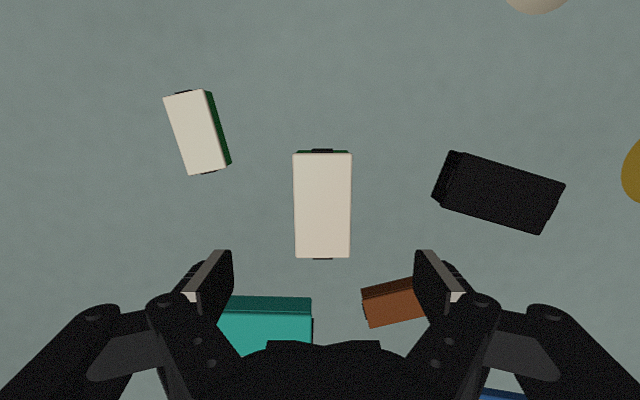

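The wrist view shows the lid centred at about (322,205) and square to the jaws, so the position agrees within 1 mm. Now I descend, close and lift a little.

Emit:
apply_moves:
  motion: "1 0 0 0.03 0; 1 0 0 0.06 0; 1 0 0 0.085 0; 1 0 0 0.1 0; 1 0 0 0.106 0; 1 0 0 0.106 0; 1 0 0 0.106 0; -1 0 0 0.106 0; -1 0 0 0.106 0; -1 0 0 0.106 0; -1 0 0 0.106 0; -1 0 0 0.106 0; -1 0 0 0.106 0; -1 0 0 0.106 0; -1 0 0 0.106 0; -1 0 0 0.106 0; -1 0 0 0.106 0"
  squeeze: 40

```text
clock: 3.33
eef_pos: [534.9, -231.7, 174.8]
tcp_rot: [3.141, 0.001, 2.073]
contact_force: [-0.7, 0.7, 7.4]
opening: 0.509
```

```bash
python3 - <<'E'
from h import *
f=grab_frame("side"); cv2.imwrite("pics/s2.png",cv2.resize(f["img"][180:360,280:500,::-1],None,fx=3,fy=3))
E
```

```text
(no output)
```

View pics/s2.png

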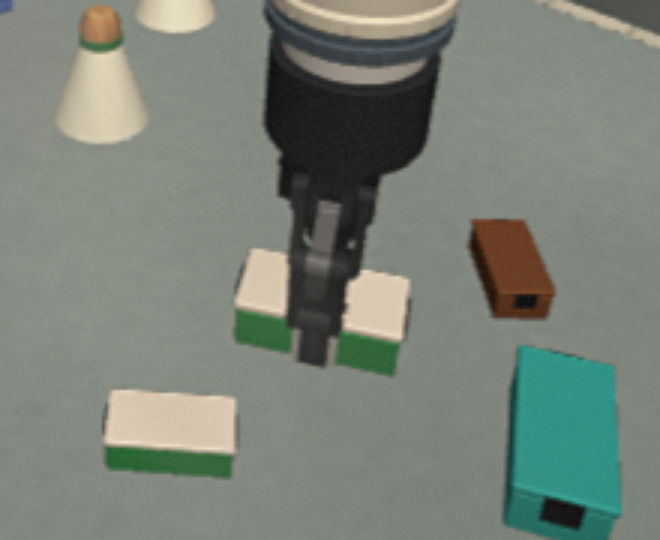

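The box is held at an opening of 0.51, about 43 mm. I'm lifting it 150 mm.

Emit:
apply_moves:
  motion: "-1 0 0 -0.015 0; -1 0 0 -0.04 0; -1 0 0 -0.07 0; -1 0 0 -0.1 0; -1 0 0 -0.13 0; -1 0 0 -0.145 0; -1 0 0 -0.15 0; -1 0 0 -0.15 0; -1 0 0 -0.15 0; -1 0 0 -0.15 0"

```text
clock: 4.22
eef_pos: [533.9, -231.3, 322.1]
tcp_rot: [-3.14, -0.002, 2.073]
contact_force: [0.8, -0.2, -1.1]
opening: 0.506
```

```bash
python3 - <<'E'
from h import *
s=r.sense();print(s["clock"],s["eef_pos"],s["tcp_rot"],s["contact_force"],s["opening"])
f=grab_frame("wrist"); cv2.imwrite("pics/w2.png",f["img"][:,:,::-1])
g=grab_frame("side"); cv2.imwrite("pics/s3.png",cv2.resize(g["img"][80:300,280:520,::-1],None,fx=2.5,fy=2.5))
# expected outward frame
yaw=s["tcp_rot"][2]; a=yaw-np.pi/2; print("jaw deg",np.degrees(a))
tx=np.array([-np.sin(a),np.cos(a)]);ty=np.array([np.cos(a),np.sin(a)])
d=np.array([618.3,207.2])-s["eef_pos"][:2]; print("shift x,y",d@tx,d@ty)
E
```

```text
4.2167 [ 533.88596266 -231.26329471  322.09730494] [-3.13998015e+00 -2.00559721e-03  2.07341330e+00] [ 0.82978327 -0.18825043 -1.14081514] 0.5058530218785319
jaw deg 28.797831139702648
shift x,y 343.5723372655407 285.1908826937978
```

View pics/w2.png

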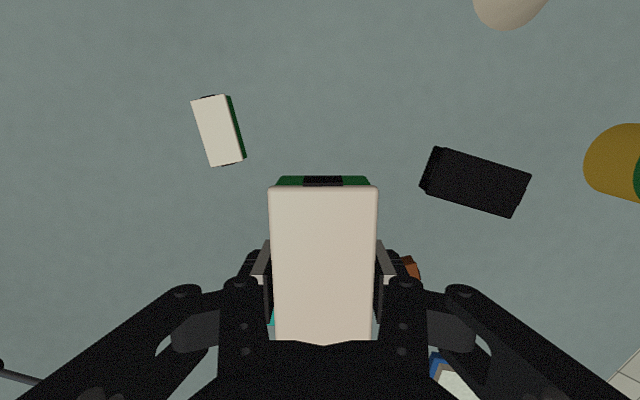

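View pics/s3.png

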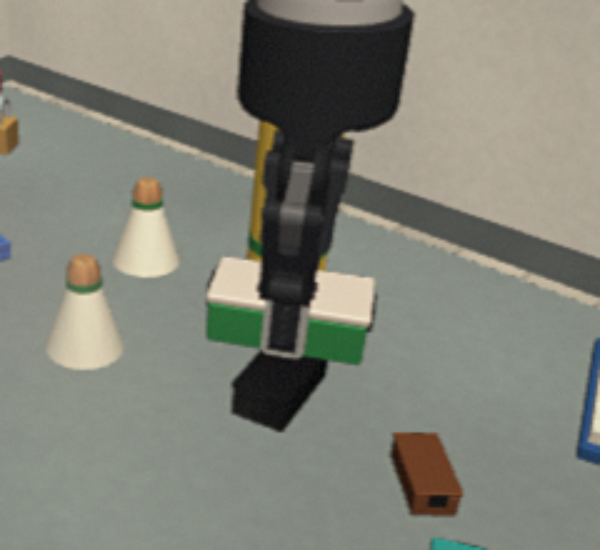

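The box is held level. I'm carrying it above the bystanders to over the pedestal.

Emit:
apply_moves:
  motion: "-1 0.012 0.01 0 -0.01; -1 0.031 0.026 0 -0.03; -1 0.056 0.046 0 -0.05; -1 0.084 0.069 0 -0.07; -1 0.112 0.092 0 -0.09; -1 0.14 0.116 0 -0.12; -1 0.168 0.139 0 -0.14; -1 0.196 0.162 0 -0.16; -1 0.224 0.185 0 -0.19; -1 0.252 0.208 0 -0.21; -1 0.28 0.231 0 -0.235; -1 0.306 0.253 0 -0.255; -1 0.325 0.269 0 -0.27; -1 0.338 0.28 0 -0.28; -1 0.344 0.285 0 -0.2835; -1 0.344 0.285 0 -0.2835; -1 0.344 0.285 0 -0.2835; -1 0.344 0.285 0 -0.2835; -1 0.344 0.285 0 -0.2835"

```text
clock: 5.9
eef_pos: [618.4, 205.8, 323.6]
tcp_rot: [-3.141, -0.0, 2.962]
contact_force: [0.1, -0.1, -1.9]
opening: 0.505
```

```bash
python3 - <<'E'
from h import *
s=r.sense();print(s["clock"],s["eef_pos"],s["tcp_rot"],s["contact_force"],s["opening"])
f=grab_frame("wrist"); cv2.imwrite("pics/w3.png",f["img"][:,:,::-1])
g=grab_frame("scene"); cv2.imwrite("pics/s4.png",g["img"][:,:,::-1])
for n,F in (("wrist",f),("scene",g)):
  for q in ["pedestal_top","handle"]:
    print(n,q,[(round(d["conf"],2),[round(float(v)) for v in d["point"]]) for d in spotter.place_of(q,n)])
E
```

```text
5.9 [618.44390815 205.76252589 323.63102588] [-3.14109572e+00 -3.65284658e-04  2.96199832e+00] [ 0.12779274 -0.10555208 -1.93503941] 0.5047669358845447
wrist pedestal_top []
wrist handle [(0.65, [509, 228, 79])]
scene pedestal_top [(0.64, [617, 209, 47])]
scene handle [(0.66, [508, 229, 79]), (0.47, [457, 3, 2])]
```

View pics/w3.png

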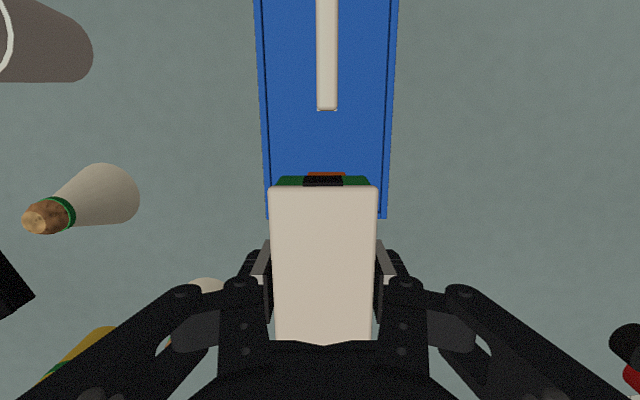

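View pics/s4.png

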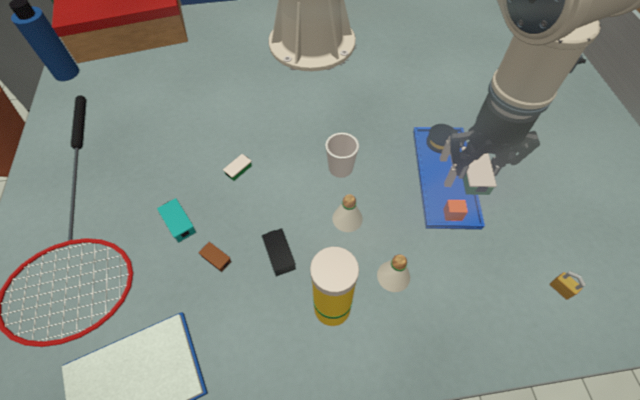

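The wrist view shows the bar's end at (327,109) and the deck's end at row 217. I'll use these to refine the caddy pose.

```bash
python3 - <<'E'
from h import *
f=grab_frame("wrist"); m=masks(f); I=f["img"].astype(int)
for row in (10,50,95): 
    xs=np.nonzero(m["white"][row,300:350])[0]+300; c=(xs.min()+xs.max())/2; print("bar",row,xs.min(),xs.max(),back(f,(c,row),86))
for row in (20,100,170):
    xs=np.nonzero(m["blue"][row])[0]; L,R=back(f,(xs.min(),row),18)[0],back(f,(xs.max(),row),18)[0]; print("deck",xs.min(),xs.max(),L,R,(L+R)/2,np.hypot(*(L-R)))
col=m["white"][:150,327]; e=np.nonzero(col)[0].max(); print("bar end row",e,back(f,(327,e+.5),86))
for c in (268,382):
    e=np.nonzero(m["blue"][:,c])[0].max(); print("deck end",e,back(f,(c,e),0),back(f,(c,e),18))
E
```

```text
bar 10 315 333 [[490.72069876 230.46271056]]
bar 50 315 333 [[512.23530081 226.59200437]]
bar 95 316 333 [[538.28389526 222.23284201]]
deck 253 395 [468.69221089 176.82226593] [488.97937725 289.13632234] [478.83579407 232.97929414] 114.13157488424413
deck 258 391 [528.8978072  166.31135415] [549.26307591 278.84372457] [539.08044155 222.57753936] 114.36030150635867
deck 262 387 [588.86002784 155.49454122] [609.28279989 268.13141103] [599.07141387 211.81297613] 114.47337708096455
bar end row 107 [[546.1589371  222.47390541]]
deck end 218 [[640.96843184 145.7902136 ]] [[635.25372417 150.29599142]]
deck end 218 [[661.7703304  260.35256349]] [[654.7762849  257.81264071]]
```

```bash
python3 - <<'E'
from h import *
s=r.sense();print(s["eef_pos"])
f=grab_frame("wrist")
for z in (176,179,182):
    p=back(f,(323,186),z)[0]; print(z,p,(p-s["eef_pos"][:2])@[.985,-.173],(p-s["eef_pos"][:2])@[.173,.985])
E
```

```text
[618.5606299  206.96475444 323.8034422 ]
176 [575.88985453 214.38626724] -43.31463545639569 -0.07185402746685081
179 [575.17346802 214.50943149] -44.041583576691316 -0.07447210547081481
182 [574.45708152 214.63259574] -44.76853169698706 -0.07709018347482637
```

Emit:
apply_moves:
  motion: "-1 0 0.001 0.02 0; -1 0 0.001 0.045 0; -1 0 0.001 0.065 0; -1 0 0.001 0.08 0; -1 0 0.001 0.09 0; -1 0 0.001 0.096 0; -1 0 0.001 0.099 0; -1 0 0.001 0.1 0; -1 0 0.001 0.101 0; -1 0 0.001 0.102 0; -1 0 0.001 0.102 0; -1 0 0.001 0.102 0"

```text
clock: 7.3
eef_pos: [618.9, 208.3, 222.2]
tcp_rot: [3.141, 0.001, 2.964]
contact_force: [-0.4, -0.1, -2.0]
opening: 0.509
```

```bash
python3 - <<'E'
from h import *
s=r.sense();print(s["clock"],s["eef_pos"],s["contact_force"])
f=grab_frame("side"); cv2.imwrite("pics/s5.png",cv2.resize(f["img"][90:230,140:320,::-1],None,fx=4,fy=4))
E
```

```text
7.3 [618.86629628 208.29374371 222.20936391] [-0.36547831 -0.12126496 -2.0196862 ]
```

View pics/s5.png

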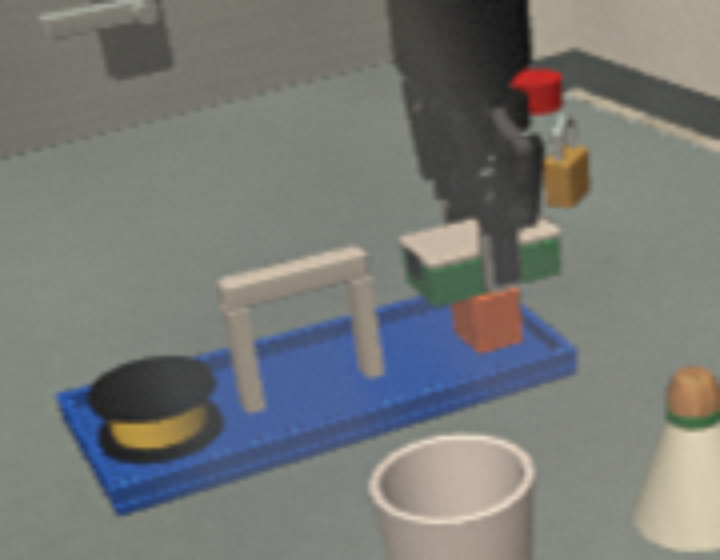

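```bash
cat >> h.py <<'E'
def boxpts(cx,cy,yaw,lx,ly,z0,z1):
    c,s=np.cos(yaw),np.sin(yaw)
    return [(cx+c*a-s*b,cy+s*a+c*b,z) for z in (z0,z1) for a,b in ((-lx/2,-ly/2),(lx/2,-ly/2),(lx/2,ly/2),(-lx/2,ly/2))]
def draw(img,f,P,k,off,col):
    q=[((proj(f,p)[0]-off[0]+.5)*k,(proj(f,p)[1]-off[1]+.5)*k) for p in P]
    q=[tuple(int(round(v)) for v in a) for a in q]
    for i in range(4):
        cv2.line(img,q[i],q[(i+1)%4],col,1);cv2.line(img,q[i+4],q[4+(i+1)%4],col,1);cv2.line(img,q[i],q[i+4],col,1)
E
python3 - <<'E'
from h import *
for n,(x0,y0,x1,y1) in (("side",(230,130,290,190)),("scene",(420,140,500,240))):
    f=grab_frame(n); k=8 if n=="side" else 6
    im=cv2.resize(np.ascontiguousarray(f["img"][y0:y1,x0:x1,::-1]),None,fx=k,fy=k,interpolation=cv2.INTER_CUBIC); raw=im.copy()
    draw(im,f,boxpts(617,208.5,-.175,30,36,8,45),k,(x0,y0),(255,255,0))
    draw(im,f,boxpts(617,208.5,-.175,84,44,47,77),k,(x0,y0),(255,0,255))
    cv2.imwrite(f"pics/ov_{n}.png",np.hstack([raw,im])[:, :] if n=="scene" else np.hstack([raw,im]))
    print(im.shape)
E
python3 -c "
import cv2
for n in ('side','scene'):
    a=cv2.imread(f'pics/ov_{n}.png'); s=min(1,800/a.shape[1]); cv2.imwrite(f'pics/ov_{n}.png',cv2.resize(a,None,fx=s,fy=s))"
```

```text
(480, 480, 3)
(600, 480, 3)
```

View pics/ov_side.png

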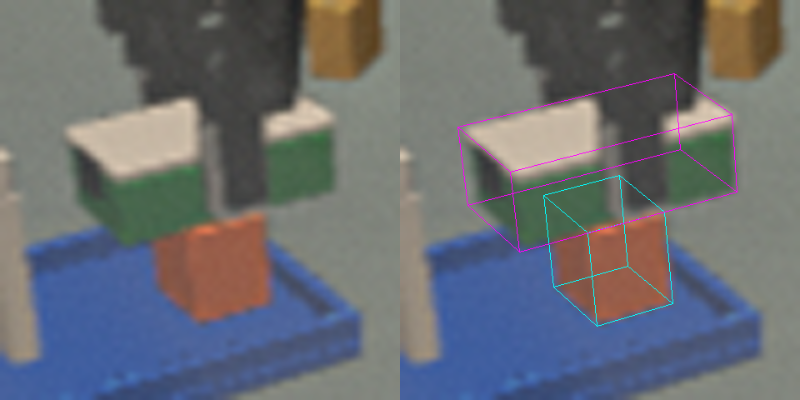

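View pics/ov_scene.png

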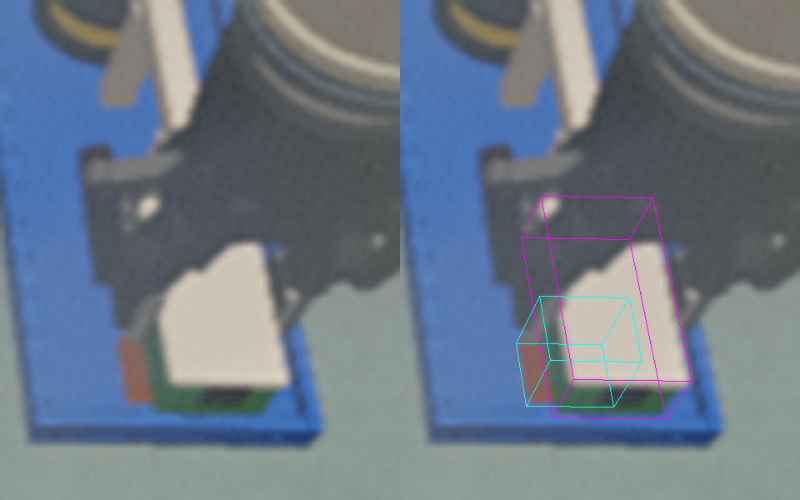

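The model overlay puts box and pedestal within about 2–3 mm of centred. I'm setting the box down with a small nudge in +x and releasing it.

Emit:
apply_moves:
  motion: "-1 -0.0015 0 0.001 0; -1 -0.0015 0 0.002 0; -1 -0.0015 0 0.0027 0; -1 -0.0015 0 0.003 0; -1 -0.0015 0 0.003 0; -1 -0.0015 0 0.003 0; -1 -0.0015 0 0.003 0"

```text
clock: 8.03
eef_pos: [620.5, 208.0, 219.8]
tcp_rot: [3.141, 0.001, 2.964]
contact_force: [-2.6, -0.6, 9.0]
opening: 0.503
```

Emit:
apply_moves:
  motion: "0.05 0 0 -0.0005 0; 0.1 0 0 -0.0005 0; 0.15 0 0 -0.0005 0; 0.3 0 0 -0.0005 0; 0.5 0 0 -0.0005 0; 0.8 0 0 -0.0005 0; 1 0 0 -0.0005 0; 1 0 0 -0.0005 0; 1 0 0 -0.0005 0; 1 0 0 -0.0005 0; 1 0 0 -0.0005 0"

```text
clock: 8.95
eef_pos: [620.2, 208.0, 219.2]
tcp_rot: [3.142, 0.0, 2.964]
contact_force: [0.1, 0.1, -0.2]
opening: 0.996
```

Emit:
apply_moves:
  motion: "1 0 0 -0.01 0; 1 0 0 -0.03 0; 1 0 0 -0.06 0; 1 0 0 -0.09 0; 1 0 0 -0.1 0; 1 0 0 -0.1 0; 1 0 0 -0.1 0; 1 0 0 -0.1 0"

```text
clock: 9.62
eef_pos: [619.6, 207.8, 318.0]
tcp_rot: [-3.141, -0.002, 2.964]
contact_force: [-0.7, 0.1, -0.6]
opening: 0.998
```

```bash
python3 - <<'E'
from h import *
s=r.sense();print(s["clock"],s["eef_pos"],s["tcp_rot"],s["contact_force"])
out=[]
for n,(x0,y0,x1,y1),k in (("side",(220,130,300,210),5),("scene",(420,140,500,240),4)):
    f=grab_frame(n)
    im=cv2.resize(np.ascontiguousarray(f["img"][y0:y1,x0:x1,::-1]),None,fx=k,fy=k,interpolation=cv2.INTER_CUBIC); raw=im.copy()
    draw(im,f,boxpts(617,208.5,-.175,30,36,8,45),k,(x0,y0),(255,255,0))
    draw(im,f,boxpts(617,208.5,-.175,84,44,45,75),k,(x0,y0),(255,0,255))
    cv2.imwrite(f"pics/ov2_{n}.png",np.hstack([raw,im]))
f=grab_frame("wrist"); m=masks(f); cv2.imwrite("pics/w4.png",f["img"][:,:,::-1])
reg=region(m["white"],np.array(proj(f,(617,208,75)))); print(reg.sum(),rect(f,reg,75))
E
```

```text
9.6167 [619.58444424 207.7814198  317.96864269] [-3.14070463e+00 -1.69420307e-03  2.96412546e+00] [-0.70670245  0.05960434 -0.62141666]
6187 ((618.370849609375, 207.8564910888672), (42.55184555053711, 82.41754150390625), 79.89353942871094)
```

View pics/ov2_side.png

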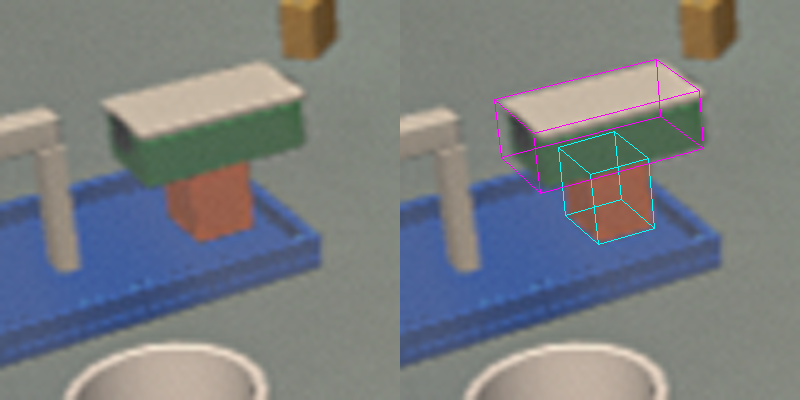

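View pics/ov2_scene.png

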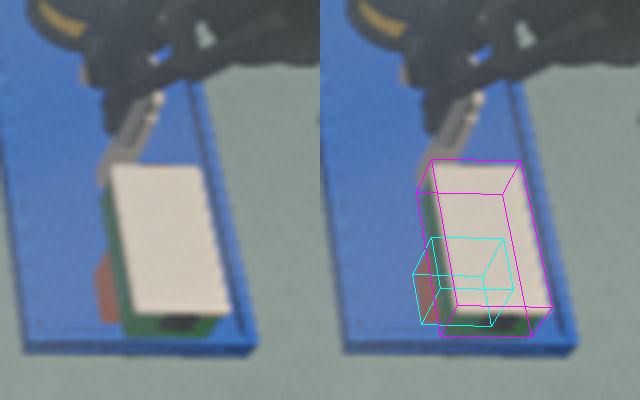

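View pics/w4.png

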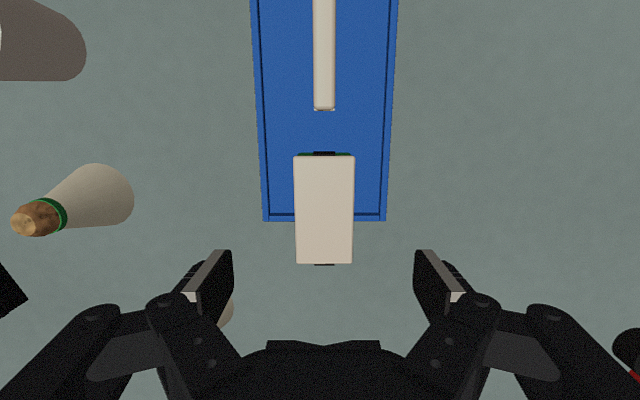

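```bash
python3 - <<'E'
from h import *
s=r.sense();print(s["clock"],s["eef_pos"],s["tcp_rot"])
f=grab_frame("wrist"); m=masks(f)
a=np.array([.985,-.1736])
col=m["white"][:,324]; rows=np.nonzero(col)[0]; e=rows[rows<130].max(); b=rows[rows>130]; 
E=back(f,(324,e+.5),86)[0]; B0=back(f,(324,b.min()-.5),75)[0]; B1=back(f,(324,b.max()+.5),75)[0]
print(e,b.min(),b.max(),E,B0,B1,"gap(28)",(B0-E)@a,"len",(B1-B0)@a)
d=np.nonzero(m["blue"][:,275])[0].max(); D=back(f,(275,d+.5),18)[0]; print("deck end",d,(D-E)@a,"(100); box far edge beyond deck (12):",(B1-D)@a)
for q in ["handle","pedestal_top","grommet_box"]:
  for n in ("wrist","side"): print(q,n,[(round(d["conf"],2),[round(float(v)) for v in d["point"]]) for d in spotter.place_of(q,n)][:2] if n=="wrist" or not grab_frame(n) is None else 0)
# rim midline
for row in (20,60,100):
    xs=np.nonzero(m["blue"][row])[0]; L,R=back(f,(xs.min(),row),18)[0],back(f,(xs.max(),row),18)[0]; print((L+R)/2)
    xs=np.nonzero(m["white"][row,300:350])[0]+300; print(" bar",back(f,((xs.min()+xs.max())/2,row),86)[0])
E
```

```text
9.7667 [619.70616008 207.78324179 317.55180427] [-3.14031940e+00 -2.33608166e-03  2.96404427e+00]
106 156 262 [545.79575688 221.34088095] [577.70390619 215.66413725] [658.781167   201.12906054] gap(28) 32.415009778223265 len 82.38439121448154
deck end 220 100.97234998229865 (100); box far edge beyond deck (12): 13.827051010406155
handle wrist [(0.81, [510, 228, 78])]
handle side [(0.84, [513, 229, 74])]
pedestal_top wrist []
pedestal_top side [(0.89, [618, 206, 46])]
grommet_box wrist [(0.87, [620, 208, 43])]
grommet_box side [(0.97, [546, -356, -2]), (0.85, [638, -281, 2])]
[480.58371667 232.90377844]
 bar [497.82567061 229.04573671]
[509.03651012 227.78958054]
 bar [519.12489606 225.50569047]
[539.53332956 222.73508988]
 bar [541.84266321 221.41163732]
```

The box sits 2–3.5 mm off centre along x, well within 14 mm, aligned and released. Next I move over the handle and descend.

Emit:
apply_moves:
  motion: "1 0.02 0 0 0; 1 0.045 0 0 0; 1 0.075 0 0 0; 1 0.1 -0.0005 0 0; 1 0.113 -0.0005 0 0; 1 0.113 -0.0005 0.01 0; 1 0.113 -0.0005 0.03 0; 1 0.113 -0.0005 0.055 0; 1 0.113 -0.0005 0.075 0; 1 0.113 -0.0005 0.085 0; 1 0.113 -0.0005 0.088 0; 1 0.113 -0.0005 0.088 0; 1 0.113 -0.0005 0.088 0; 1 0.113 -0.0005 0.088 0"

```text
clock: 11.43
eef_pos: [509.6, 227.6, 232.2]
tcp_rot: [3.141, 0.002, 2.964]
contact_force: [-0.3, 0.4, 0.1]
opening: 1.0
```

```bash
python3 - <<'E'
from h import *
s=r.sense();print(s["clock"],s["eef_pos"],s["tcp_rot"],s["contact_force"])
f=grab_frame("side"); cv2.imwrite("pics/s6.png",cv2.resize(f["img"][90:230,140:320,::-1],None,fx=4,fy=4))
f=grab_frame("wrist"); cv2.imwrite("pics/w6.png",f["img"][:,:,::-1])
E
```

```text
11.4333 [509.58221313 227.63960981 232.19581388] [3.14056870e+00 1.54803885e-03 2.96404450e+00] [-0.2551204   0.39470875  0.13177353]
```

View pics/s6.png

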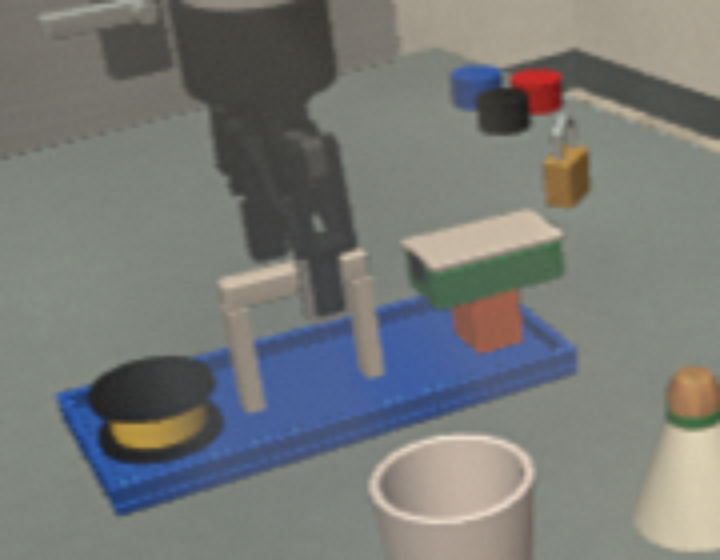

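View pics/w6.png

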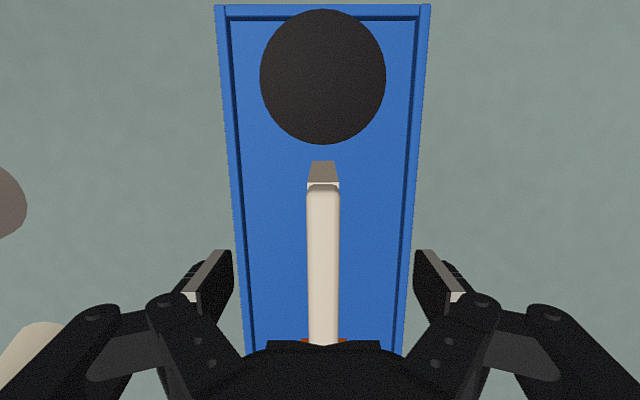

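The bar is centred between the jaws, with its -x end at about row 186 in the wrist view. I'll check the position along x.

```bash
python3 - <<'E'
from h import *
s=r.sense(); f=grab_frame("wrist"); a=np.array([.985,-.1736]);n=np.array([.1736,.985])
for row in (186,190): p=back(f,(323,row),86)[0]-s["eef_pos"][:2]; print("bar -x end",p@a,p@n)
for row in (4,16): p=back(f,(323,row),18)[0]-s["eef_pos"][:2]; print("deck -x end",p@a)
E
```

```text
bar -x end -43.47438006079456 0.027669598119783572
bar -x end -41.86696250372511 0.02146085506606782
deck -x end -125.77391979306383
deck -x end -120.15926258343963
```

Emit:
apply_moves:
  motion: "0 0 0 0 0; -0.3 0 0 0 0; -0.5 0 0 0 0; -1 0 0 0 0; -1 0 0 0 0; -1 0 0 0 0; -1 0 0 0 0; -1 0 0 0 0; -1 0 0 0 0; -1 0 0 0 0; -1 0 0 0 0; -1 0 0 0 0; -1 0 0 0 0; -1 0 0 0 0"
  squeeze: 100

```text
clock: 12.75
eef_pos: [508.9, 227.5, 231.3]
tcp_rot: [3.141, 0.0, 2.964]
contact_force: [-1.2, 1.5, 5.2]
opening: 0.143
```

Emit:
apply_moves:
  motion: "-1 0 0 -0.001 0; -1 0 0 -0.002 0; -1 0 0 -0.004 0; -1 0 0 -0.006 0; -1 0 0 -0.008 0; -1 0 0 -0.01 0; -1 0 0 -0.012 0; -1 0 0 -0.014 0; -1 0 0 -0.015 0; -1 0 0 -0.015 0; -1 0 0 -0.015 0"

```text
clock: 13.67
eef_pos: [508.9, 227.4, 246.3]
tcp_rot: [3.142, 0.0, 2.964]
contact_force: [0.3, 1.2, -7.9]
opening: 0.145
```

```bash
python3 - <<'E'
from h import *
s=r.sense();print(s["clock"],s["eef_pos"],s["tcp_rot"],s["contact_force"],s["wrist_torque"],s["opening"])
f=grab_frame("side"); cv2.imwrite("pics/s7.png",cv2.resize(f["img"][90:230,140:320,::-1],None,fx=4,fy=4))
E
```

```text
13.6667 [508.85834451 227.42395598 246.27619363] [3.14153122e+00 1.30563012e-04 2.96413910e+00] [ 0.32013019  1.2226331  -7.89060504] [ 0.01568907  0.02029556 -0.01194953] 0.14468215615945193
```

View pics/s7.png

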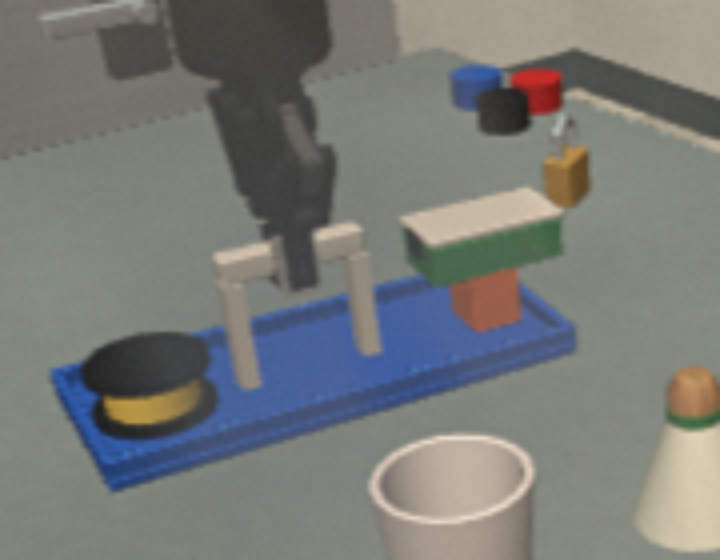

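The caddy is off the shelf, level and balanced, with a force of about 8 N. I'm lifting it another 65 mm.

Emit:
apply_moves:
  motion: "-1 0 0 -0.001 0; -1 0 0 -0.003 0; -1 0 0 -0.006 0; -1 0 0 -0.011 0; -1 0 0 -0.016 0; -1 0 0 -0.021 0; -1 0 0 -0.026 0; -1 0 0 -0.031 0; -1 0 0 -0.036 0; -1 0 0 -0.041 0; -1 0 0 -0.046 0; -1 0 0 -0.051 0; -1 0 0 -0.056 0; -1 0 0 -0.06 0; -1 0 0 -0.063 0; -1 0 0 -0.065 0; -1 0 0 -0.065 0; -1 0 0 -0.065 0; -1 0 0 -0.065 0; -1 0 0 -0.065 0"

```text
clock: 15.38
eef_pos: [508.8, 227.4, 310.9]
tcp_rot: [-3.141, -0.0, 2.964]
contact_force: [0.5, 0.3, -6.9]
opening: 0.142
```

Emit:
apply_moves:
  motion: "-1 0 0 0 0; -1 0 0 0 0; -1 0 0 0 0; -1 0 0 0 0; -1 0 0 0 0; -1 0 0 0 0; -1 0 0 0 0; -1 0 0 0 0"

```text
clock: 16.05
eef_pos: [508.9, 227.4, 311.2]
tcp_rot: [3.142, 0.0, 2.964]
contact_force: [-0.0, 0.3, -7.1]
opening: 0.144
```

```bash
python3 - <<'E'
from h import *
s=r.sense();print(s["clock"],s["eef_pos"],s["tcp_rot"],s["contact_force"],s["opening"],np.abs(s["qvel"]).max())
f=grab_frame("side"); cv2.imwrite("pics/s8.png",cv2.resize(f["img"][60:230,140:340,::-1],None,fx=3.5,fy=3.5))
f=grab_frame("scene"); cv2.imwrite("pics/c8.png",f["img"][:,:,::-1])
for n in ("side","scene"):
  for q in ["caddy","pedestal_top","grommet_box"]: print(n,q,[(round(d["conf"],2),[round(float(v)) for v in d["point"]]) for d in spotter.place_of(q,n)])
E
```

```text
16.05 [508.85709342 227.4332607  311.20166724] [3.14157977e+00 2.07452905e-05 2.96409371e+00] [-0.03812131  0.30061544 -7.11554142] 0.14397081793640876 0.0017640020846197923
side caddy [(0.17, [590, -5, 4])]
side pedestal_top [(0.89, [617, 205, 126])]
side grommet_box [(0.94, [621, 208, 125]), (0.89, [636, -281, 2]), (0.83, [649, -158, 3]), (0.81, [427, -228, -1]), (0.63, [546, -358, -1])]
scene caddy [(0.63, [512, 226, 83])]
scene pedestal_top [(0.72, [618, 210, 124])]
scene grommet_box [(0.92, [429, -227, -4]), (0.88, [646, -160, -1]), (0.74, [617, 209, 125]), (0.72, [547, -356, -1]), (0.57, [636, -282, 0])]
```

View pics/s8.png

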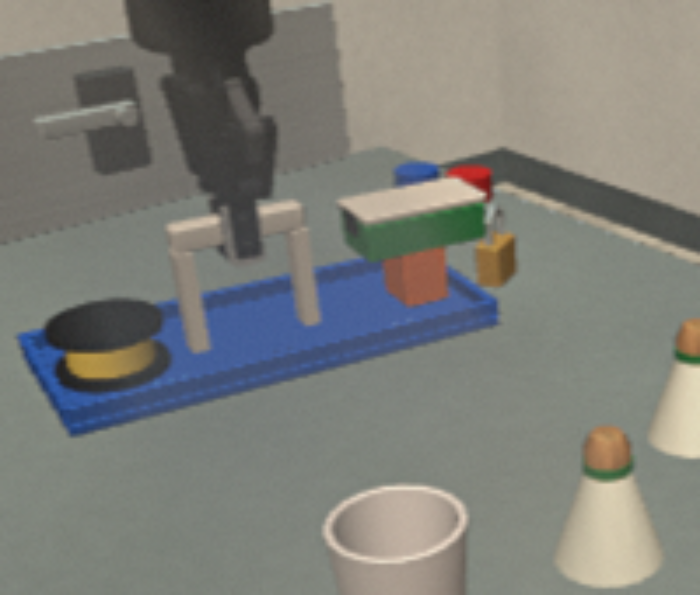

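View pics/c8.png

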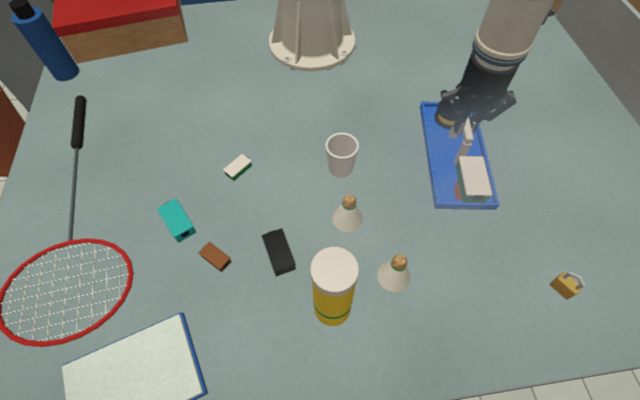

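The caddy is held about 80 mm up, level and still. The box is centred on the pedestal and the bystanders haven't moved, so I'm handing in.

```bash
python3 -c "
from rig import r
print(r.sign_off()); print(r.sense()['eef_pos'])"
```

```text
the job is handed in; nothing more can be done
None
the job is handed in; nothing more can be done
```

I set the larger green box lid up on the orange pedestal and let go of it while the caddy stood on the shelf. Then I gripped the white handle at 100 N, lifted the caddy about 80 mm and handed in while holding it there, at 16 s of the 56 s allowed.

**Last checks:**
- **Caddy:** the pictures show it level, and the arm was still (joint speeds below 0.002 rad/s). The wrist carried about 7 N.
- **Box:** it lies along the handle. Just after release, the wrist camera put it 2–4 mm off-centre along the caddy. After the lift, the detectors put it within about 1–5 mm, with a tilt too small to see.
- **Bystanders:** the cup, both shuttlecocks and the tube look unmoved in the final pictures.

**What disagreed:**
- The cameras differed by 2–4 mm on where the handle and pedestal are along the caddy, so I used values in between, well inside the tolerance.
- In the last side picture the network didn't find the lifted caddy. The scene picture and the pedestal reading both showed it about 80 mm up.
- The sign-off gave no verdict, so I don't know the official result.

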